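Lock the seed dishes on the shaker

TASK

Two dishes of seeds stand on the shaker's platform, and the steel retaining bar is kept parked by a pin with a yellow knob. Pull the pin up out of its hole and leave it in the open green tray in front of the shaker, then push the free end of the bar round, without slamming it, until it is fully home on its stop, so that both dishes are shut in between the bar and the blue fence. Keep the dishes flat on the platform all the while.

Things in the scene. Friction and masses are not known exactly. Their poses are not given: they have to be found in the camera images.
- shaker: Fixed white shaker with grey platform 212 x 290 mm (x, y), its top 70 mm up. Origin: centre of underside; x from control panel (near) to blue fence (far), y left. Fence and wall 16 mm high; fence's near face at x = 95 mm. A blue wall (y = -107 to -95 mm) comes back from it; its padded near end is the bar's stop. Only the pin and the bar's post rise over 17 mm above the platform.
- bar (a joint): Angle (rad) of the steel bar about its upright pivot: 0 = home on the stop, bar pointing along the shaker's -y axis; grows clockwise from above, free end towards the robot; limit 0.62; parked at 0.47 to 0.54; the pin in its hole blocks it at 0.43. No spring: stays where left; 1 to 3 N at the free end moves it. Bar 16 mm wide, 7 thick, 250 long, top 10 mm above the platform.
- pivot (a point): The bar's pivot axis, at platform height, at the shaker's left: x = 24, y = 125 mm in the shaker's frame. Note: left of the work surface beside the robot (x = 0 to 0.37, y = 0.2 to 0.36 m), stands a file holder 0.25 m high; an arm whose shoulder stands out to the left hits it on turning ahead unless it works with the fingers leaning to the left (gripper body to the right) by about 0.6 rad.
- bar_post (a point): Red upright post at the bar's free end, by which it is pushed: 12 mm diameter, from 10 to 50 mm above the platform, 243 mm from the pivot axis. Point: on its axis, 30 mm above the platform. To close the bar it moves on a circle about the pivot, counter-clockwise from above, away from the robot.
- stop_face (a point): Near face of the rubber stop pad, where the bar's far side comes to rest.
- pin_knob (a point): Centre of the yellow knob (23 mm diameter, 20 high) atop the loose steel pin (30 to 55 g) standing upright in its hole. Pin 74 mm long, knob centre 64 mm above its foot; below the knob a 10 mm stem, an 18 mm collar that rests on the platform, and an 8 mm shank 20 mm deep in the hole. In its hole the knob's centre is 44 mm above the platform. z axis up the pin.
- pin_foot (a point): The lower end of the pin, 64 mm from the knob's centre along the pin.
- pin_hole (a point): Mouth of the pin's hole in the platform, 9.5 mm wide, 21 mm deep.
- petri_0_center (a point): Centre of a clear plastic dish with seeds, 60 mm diameter, 12 mm high, loose on the platform between bar and fence; it may be the left or the right one. z axis up.
- petri_1_center (a point): Centre of the other, similar dish, 60 mm diameter, 12 mm high, loose on the platform between bar and fence. z axis up.
- tray: Loose green plastic tray that takes the pin, on the work surface in front of the shaker: 110 x 130 mm (x, y), 30 mm high, walls and floor 3 mm, open on top, stands level; origin at the centre of its underside.

How it is judged:
On the way:
1. the pin has been let go in the green tray, with the bar still parked (angle above 0.35 rad) (x of pin_foot in the frame of tray between -0.085 and 0.085 m and y of pin_foot in the frame of tray between -0.095 and 0.095 m and x of pin_knob in the frame of tray between -0.085 and 0.085 m and y of pin_knob in the frame of tray between -0.095 and 0.095 m and height (world z) of pin_knob below 0.072 m and ((x of pin_foot in the frame of tray between -0.052 and 0.052 m and y of pin_foot in the frame of tray between -0.062 and 0.062 m) or (x of pin_knob in the frame of tray between -0.052 and 0.052 m and y of pin_knob in the frame of tray between -0.062 and 0.062 m)) and value of joint bar above 0.35 rad and contact force between pin and the fingers below 0.1 N), for 0.2 s.
At the end, for the whole second after the job is handed in: Bar home (below 0.025 rad); dishes flat (0.1 rad) between bar and fence (centres x 54 to 70, y -70 to 120 mm in the shaker's frame); pin at rest in the level tray (foot or knob between its walls, the other at most 30 mm over the rim, knob below 72 mm) (value of joint bar below 0.025 rad and x of petri_0_center in the frame of shaker between 0.054 and 0.07 m and y of petri_0_center in the frame of shaker between -0.07 and 0.12 m and angle between each of petri_0_center, petri_1_center, tray's own z axis and vertical below 0.1 rad and x of petri_1_center in the frame of shaker between 0.054 and 0.07 m and y of petri_1_center in the frame of shaker between -0.07 and 0.12 m and x of pin_foot in the frame of tray between -0.085 and 0.085 m and y of pin_foot in the frame of tray between -0.095 and 0.095 m and x of pin_knob in the frame of tray between -0.085 and 0.085 m and y of pin_knob in the frame of tray between -0.095 and 0.095 m and height (world z) of pin_knob below 0.072 m and ((x of pin_foot in the frame of tray between -0.052 and 0.052 m and y of pin_foot in the frame of tray between -0.062 and 0.062 m) or (x of pin_knob in the frame of tray between -0.052 and 0.052 m and y of pin_knob in the frame of tray between -0.062 and 0.062 m)) and linear speed of pin below 0.03 m/s); the robot touches nothing.
It fails at once if a dish is tipped by more than 0.35 rad, lifted more than 15 mm off the platform or pushed off it (angle between any of petri_0_center, petri_1_center's own z axis and vertical above 0.35 rad or height (world z) of any of petri_0_center, petri_1_center above 0.091 m or height (world z) of any of petri_0_center, petri_1_center below 0.066 m).
It fails at once if the bar is slammed (closes faster than 1.5 rad/s) (velocity of joint bar below -1.5 rad/s).
It also fails if it takes over 45 s, if anything falls off the work surface, if the arm or the gripper's body presses on something with over 40 N, if the wrist force passes 120 N, or if a joint passes its speed limit or range.

ROBOT

A 7-joint arm with a two-finger parallel gripper is mounted at the origin on the work surface; the furniture and walls round the work are solid. World frame = base frame: x ahead of the robot, y to its left, z up, the work surface at z = 0. Lengths are in m, angles in rad, forces in N, time in s.
With the tool pointing down it reaches from about 0.35 to 0.9 m from the base axis. Payload 7.2 kg.
Tool frame: the origin (TCP) lies at the very end of the fingers, on their centre line; the grasp point (between the pads) lies 19 mm behind it; z points along the fingers, y is the line along which they close (so a half turn about z gives the same grasp; the last joint's range is limited). The gripper opens to 88 mm and grips with 3 to 60 N. Pads are 20 mm wide; open, the fingers measure 115 mm over their backs; the gripper's body (75 mm by 178 mm) begins 61 mm behind the grasp point.
Start: joints at [1.065, 0.411, -0.013, 1.596, 0.006, 1.134, -0.082], TCP at [0.265, -0.566, 0.223] pointing down, gripper open.
Joint ranges: [-2.95, 2.95], [-0.29, 1.99], [-1.47, 1.44], [0.14, 2.54], [-1.03, 4.17], [0.13, 1.85], [-2.86, 2.86]. Speed limits (rad/s): [2.39, 2.39, 3.01, 3.01, 3.14, 3.14, 3.14].

INTERFACE

Orientations are given as a rotation vector (axis times angle).
In Python, from workcell import manip gives the robot as it stands.
- The arm moves only by the shell command python3 -m creep 'ROWS' [FORCE]. ROWS is JSON, a list of rows, each a list of 7 numbers: the shift along the tool's x, y, z in m, then the turn, a rotation vector about the tool's x, y, z in rad, then the gripper's target within -1 to 1 (shut at 1, half-way at 0, fully open at -1). In form: [[dx, dy, dz, wx, wy, wz, grip], ...]. A call has 1 to 5 rows; each row shifts and turns the commanded pose from where the row before left it, along the tool's axes as they then stand; what a row does not reach is not made up. A row lasts 1/10 s, in which the tool goes at most 50 mm and 8.59 degrees, less where a joint would pass 70% of its speed; a pose out of reach is approached as far as the arm can. A call is refused whole if a number of a shift passes 0.05 or a number of a turn 0.15, either way. A call with a gripper value outside its range is refused whole. The fingers move at their own pace and stop on an object; FORCE is the grip in N (left out, the last holds). Time passes only in rows, so rows that do not move let the fingers close. It gives the time, the measured TCP pose, the force, the opening and the grip force at its end, in the units of the state.
- manip.get_state(): the state, without advancing time (a new reading comes with each control period).
- manip.read_camera(name): name is "side" or "top"; returns a dict with "pixels" (400x640x3 uint8, red, green, blue), "range_z" (400x640 float32, m along the optical axis (not along the pixel's ray), 0 where there is no reading), "intrinsics" (3x3 intrinsics, pixels), "rvec" (rotation vector, rad) and "tvec" (3), from world to camera coordinates, as OpenCV has them. Camera axes: x right, y down, z forward; pixel columns grow to the right and rows downward; lengths in m; the calibration is good to about 2 mm. A picture is of the moment at which its call begins.
- manip.close_job(): hands the job in; it is judged then, once.
The state is a dict: "clock": time; "joint_positions": joint angles; "joint_vel": joint speeds; "tau": joint torques, N m; "eef_pos": TCP position; "tool_rot": TCP orientation; "force": force on the tool from outside, world axes, zero at the start; "ft_torque": the same for the moment, N m; "finger_gap": opening from 0.0 (shut) to 1.0 (fully open); "grip_force": force on a finger pad.
Only numpy, scipy, OpenCV 4.12 (cv2) and the standard library are available. Lean on these libraries where they do the work, as an engineer would, in place of code of your own. Each camera call takes 0.05 s, during which the arm holds its last target. There are 200 camera calls.

## Working session

There is one attempt and no reset: what is moved stays moved. The work goes in short steps, Python scripts to look and compute and a shell command to move; the robot and the scene stay as the last step left them, time stands still between calls to the robot, and variables do not carry over. Pictures are saved under pics/ and viewed, at most 10 in all, crops included, and the job is handed in when it is done.

```bash
mkdir -p pics; ls; python3 - <<'E'
from workcell import manip
import cv2,numpy as np
s=manip.get_state();print({k:np.round(v,3).tolist() for k,v in s.items()})
for n in("side","top"):
    c=manip.read_camera(n);cv2.imwrite(f"pics/{n}0.png",c["pixels"][:,:,::-1]);np.savez(f"{n}0.npz",**c)
    R=cv2.Rodrigues(np.array(c["rvec"],float))[0];print(n,c["intrinsics"],-R.T@np.array(c["tvec"]).ravel(),R)
E
```

```text
pics
{'clock': 0.0, 'joint_positions': [1.065, 0.412, -0.013, 1.597, 0.006, 1.134, -0.082], 'joint_vel': [-0.0, -0.0, 0.0, 0.001, 0.001, -0.001, 0.001], 'tau': [-0.0, -58.795, 0.642, -29.107, -0.054, 0.018, 0.0], 'eef_pos': [0.265, -0.566, 0.222], 'tool_rot': [-3.065, -0.682, 0.001], 'force': [0.122, -0.353, -0.621], 'ft_torque': [0.036, -0.031, 0.024], 'grip_force': 0.0, 'finger_gap': 1.001}
side [[419.40082163   0.         319.97482875]
 [  0.         419.40082163 199.06861191]
 [  0.           0.           1.        ]] [0.23003413 0.52012245 0.48005369] [[-0.95707373 -0.28983304  0.00258585]
 [-0.1310226   0.42466461 -0.89581976]
 [ 0.25854004 -0.85770437 -0.44441002]]
top [[449.39399447   0.         323.80140255]
 [  0.         449.39399447 197.7851818 ]
 [  0.           0.           1.        ]] [ 0.33156155 -0.21391602  1.05000424] [[ 0.00927332 -0.99992002 -0.00859937]
 [-0.99265619 -0.00816798 -0.12069369]
 [ 0.1206138   0.00965545 -0.99265255]]
```

View pics/top0.png

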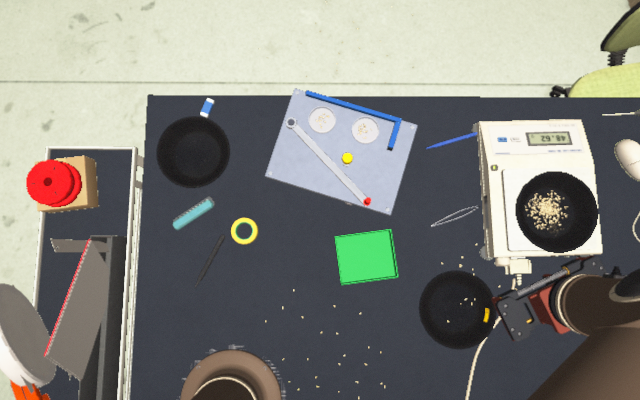

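View pics/side0.png

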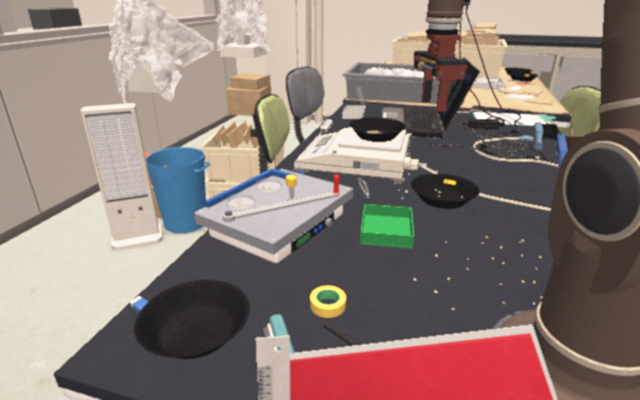

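Top view: the shaker is yawed slightly. The knob is at about (347,158), the red post at (367,201), the bar pivot at (291,123), the dishes at (322,119) and (365,130), and the tray at (366,257). The side view has the knob at (291,181), the post at (336,184) and the tray at (387,226).

```bash
cat > h.py <<'E'
import numpy as np,cv2
from workcell import manip
def cam(n):
    c=manip.read_camera(n);c=dict(c);c["R"]=cv2.Rodrigues(np.array(c["rvec"],float))[0];c["C"]=-c["R"].T@np.array(c["tvec"],float).ravel();return c
def ray(c,uv):
    K=c["intrinsics"];return c["R"].T@np.linalg.solve(K,[uv[0],uv[1],1.])
def onz(c,uv,z):
    d=ray(c,uv);return c["C"]+d*(z-c["C"][2])/d[2]
def blob(c,lo,hi,roi):
    u0,v0,u1,v1=roi;h=cv2.cvtColor(c["pixels"],cv2.COLOR_RGB2HSV);m=cv2.inRange(h,lo,hi)
    k=np.zeros_like(m);k[v0:v1,u0:u1]=m[v0:v1,u0:u1]
    n,l,st,ce=cv2.connectedComponentsWithStats(k);i=1+st[1:,4].argmax();return ce[i],(l==i).astype(np.uint8),st[i]
def tri(c1,p1,c2,p2):
    A=[];b=[]
    for c,p in((c1,p1),(c2,p2)):
        d=ray(c,p);d/=np.linalg.norm(d);P=np.eye(3)-np.outer(d,d);A.append(P);b.append(P@c["C"])
    return np.linalg.lstsq(np.vstack(A),np.hstack(b),rcond=None)[0]
YEL=((20,120,100),(35,255,255));RED=((0,150,80),(8,255,255));GRN=((50,120,60),(80,255,255));BLU=((100,150,60),(120,255,255))
E
python3 - <<'E'
from h import *
t=cam("top");s=cam("side")
for n,C,rt,rs,z in(("knob",YEL,(320,140,370,175),(275,165,310,200),.12),("post",RED,(350,185,385,215),(325,165,350,205),.12)):
    a=blob(t,*C,rt)[0];b=blob(s,*C,rs)[0];print(n,a,b,onz(t,a,z),tri(t,a,s,b))
c,m,st=blob(t,*GRN,(310,210,420,300));r=cv2.minAreaRect(cv2.findNonZero(m));print("tray",r,onz(t,r[0],.03),[onz(t,p,.03)[:2].round(3) for p in cv2.boxPoints(r)])
c,m,st=blob(t,*BLU,(290,80,425,160));
cs=cv2.approxPolyDP(cv2.findContours(m,0,2)[0][0],4,True)[:,0];print("fence",[(p.tolist(),onz(t,p,.086)[:2].round(3)) for p in cs])
print("pivot",onz(t,(291,123),.08))
for p in((322,119),(365,130)):print("dish",onz(t,p,.08))
# platform corners
for p in((297,90),(417,126),(391,214),(266,176)):print("corner",onz(t,p,.07)[:2].round(3))
E
```

```text
knob [346.92307692 157.93406593] [290.81 180.48] [ 0.52952712 -0.25279295  0.12      ] [ 0.52981893 -0.25326596  0.1144555 ]
post [366.86842105 201.05263158] [335.84615385 183.16666667] [ 0.43845064 -0.29456544  0.12      ] [ 0.44017843 -0.29625813  0.10142653]
tray ((366.1070556640625, 256.5523681640625), (49.89179992675781, 58.61460494995117), 82.40535736083984) [ 0.3231501  -0.30037245  0.03      ] [array([ 0.369, -0.227]), array([ 0.388, -0.359]), array([ 0.278, -0.373]), array([ 0.259, -0.243])]
fence [([306, 92], array([ 0.686, -0.163])), ([394, 121], array([ 0.62 , -0.358])), ([392, 147], array([ 0.562, -0.353])), ([401, 119], array([ 0.625, -0.373]))]
pivot [ 0.61612195 -0.13008413  0.08      ]
dish [ 0.62572388 -0.19884301  0.08      ]
dish [ 0.60129983 -0.29426376  0.08      ]
corner [ 0.696 -0.141]
corner [ 0.614 -0.411]
corner [ 0.416 -0.352]
corner [ 0.498 -0.076]
```

```bash
python3 - <<'E'
from h import *
from collections import Counter
for n in("top","side"):
    c=cam(n);Z=c["range_z"];v,u=np.nonzero(Z>0);K=c["intrinsics"]
    X=np.c_[(u-K[0,2])/K[0,0],(v-K[1,2])/K[1,1],np.ones(len(u))]*Z[v,u][:,None]
    W=X@c["R"]+c["C"]
    m=(W[:,2]>.08)&(W[:,0]<.4)&(W[:,0]>-.4)&(W[:,1]<.45)&(W[:,1]>-.9)
    W=W[m]
    print(n,m.sum())
    cnt=Counter(map(tuple,np.floor(W/.1).astype(int)))
    print(sorted((tuple(int(x) for x in k),n_) for k,n_ in cnt.items() if n_>40))
E
```

```text
top 25501
[((0, -1, 0), 120), ((0, -1, 1), 385), ((0, -1, 2), 127), ((0, 0, 0), 43), ((0, 0, 1), 229), ((0, 2, 0), 48), ((0, 2, 1), 114), ((0, 3, 0), 75), ((0, 3, 1), 886), ((1, 2, 0), 173), ((1, 2, 1), 1051), ((1, 2, 2), 660), ((1, 3, 0), 104), ((1, 3, 1), 1214), ((1, 3, 2), 532), ((1, 4, 0), 92), ((1, 4, 1), 174), ((2, -7, 2), 53), ((2, -6, 3), 2061), ((2, -6, 4), 1867), ((2, -6, 5), 862), ((2, -6, 6), 150), ((2, -5, 3), 656), ((2, -5, 5), 453), ((2, -5, 6), 5936), ((2, -4, 6), 330), ((2, 2, 0), 166), ((2, 2, 1), 1070), ((2, 2, 2), 433), ((2, 4, 0), 86), ((2, 4, 1), 469), ((3, -8, 0), 343), ((3, -8, 1), 604), ((3, -7, 0), 931), ((3, -7, 1), 579), ((3, -7, 3), 553), ((3, -6, 0), 116), ((3, -6, 3), 174), ((3, -6, 4), 365), ((3, -6, 5), 331), ((3, 2, 1), 692), ((3, 2, 2), 121)]
side 46416
[((-1, 0, 0), 334), ((-1, 0, 1), 691), ((0, -1, 1), 261), ((0, -1, 2), 1040), ((0, -1, 3), 2100), ((0, -1, 4), 2826), ((0, 0, 0), 1062), ((0, 0, 1), 6038), ((0, 0, 2), 6609), ((0, 0, 3), 3652), ((1, 2, 1), 188), ((1, 2, 2), 6372), ((2, -7, 2), 278), ((2, -7, 3), 63), ((2, -6, 2), 358), ((2, -6, 3), 1016), ((2, -6, 4), 1046), ((2, -5, 3), 557), ((2, 2, 1), 3648), ((2, 2, 2), 3490), ((3, -8, 0), 60), ((3, -8, 1), 172), ((3, -7, 0), 204), ((3, -7, 1), 166), ((3, -7, 3), 129), ((3, -6, 0), 85), ((3, -6, 3), 59), ((3, 2, 1), 2910), ((3, 2, 2), 942)]
```

```bash
cat >> h.py <<'E'
from scipy.spatial.transform import Rotation as Ro
def target(az=-25,lean=.6):
    a=np.radians(az);y=np.array([np.cos(a),np.sin(a),0]);l=np.array([-np.sin(a),np.cos(a),0])
    z=np.sin(lean)*l-np.cos(lean)*np.array([0,0,1.]);return Ro.from_matrix(np.c_[np.cross(y,z),y,z])
def go(p,Rt=None):
    s=manip.get_state();R=Ro.from_rotvec(s["tool_rot"]);Rt=Rt or R
    print("t",s["clock"],"pos",np.round(s["eef_pos"],4),"turn",(R.inv()*Rt).as_rotvec().round(3),"shift now",R.inv().apply(np.array(p)-s["eef_pos"]).round(4),"shift in target axes",Rt.inv().apply(np.array(p)-s["eef_pos"]).round(4))
E
python3 -c "
from h import *
go([.4,-.45,.33],target())"
```

```text
t 0.3 pos [ 0.2649 -0.5659  0.2224] turn [ 0.208  0.575 -0.675] shift now [ 0.1715 -0.0478 -0.1076] shift in target axes [0.1946 0.0735 0.0028]
```

```bash
python3 -m creep '[[0,0,-0.04,0,0,0,-1],[0,0,-0.04,0,0,0,-1],[0,0,-0.02,0.03,0.082,-0.0965,-1],[0,0,0,0.03,0.082,-0.0965,-1],[0,0,0,0.03,0.082,-0.0965,-1]]' && python3 -m creep '[[0,0,0,0.03,0.082,-0.0965,-1],[0,0,0,0.03,0.082,-0.0965,-1],[0,0,0,0.03,0.082,-0.0965,-1],[0,0,0,0.03,0.082,-0.0965,-1],[0,0,0,0,0,0,-1]]'; python3 -c "
from h import *
print(manip.get_state()['joint_positions'])
go([.45,-.35,.25],target())"
```

```text
clock: 0.8
eef_pos: [0.2652, -0.5663, 0.3245]
tool_rot: [-2.786, -1.071, -0.335]
force: [1.7, 0.2, -1.1]
finger_gap: 1.003
grip_force: 0.0
clock: 1.3
eef_pos: [0.2635, -0.5671, 0.3189]
tool_rot: [-2.3, -1.462, -0.713]
force: [-0.9, -0.2, -0.6]
finger_gap: 1.002
grip_force: 0.0
[ 1.3718825   0.67144026 -0.18534477  1.09805965 -0.31417014  1.80849958
  0.75480336]
t 1.3 pos [ 0.2635 -0.5671  0.3189] turn [-0.004 -0.004 -0.003] shift now [0.1879 0.0775 0.213 ] shift in target axes [0.1885 0.0773 0.2125]
```

```bash
python3 -m creep '[[0.04,0.02,0.02,0,0,0,-1],[0.04,0.02,0.02,0,0,0,-1],[0.04,0.02,0.02,0,0,0,-1],[0.04,0.01,0.02,0,0,0,-1],[0.02,0,0.02,0,0,0,-1]]'; python3 -c "
from h import *
print(manip.get_state()['joint_positions'])
P=np.array([.53,-.2533,.114]);R=target();z=R.as_matrix()[:,2]
go(P+.019*z,R); go(P-.08*z,R)"
```

```text
clock: 1.8
eef_pos: [0.4187, -0.4059, 0.344]
tool_rot: [-2.304, -1.474, -0.711]
force: [0.1, 0.2, 1.5]
finger_gap: 1.002
grip_force: 0.0
[ 1.15825751  0.47988812 -0.26723783  1.36187578 -0.40425993  1.59953953
  0.51707875]
t 1.8 pos [ 0.4187 -0.4059  0.344 ] turn [0.001 0.003 0.004] shift now [0.024  0.0363 0.3134] shift in target axes [0.0231 0.0364 0.3134]
t 1.8 pos [ 0.4187 -0.4059  0.344 ] turn [0.001 0.003 0.004] shift now [0.0237 0.0363 0.2144] shift in target axes [0.0231 0.0364 0.2144]
```

```bash
python3 -m creep '[[0.01,0.01,0.045,0,0,0,-0.2],[0.01,0.01,0.045,0,0,0,-0.2],[0.004,0.016,0.045,0,0,0,-0.2],[0,0,0.045,0,0,0,-0.2],[0,0,0.034,0,0,0,-0.2]]' && python3 -m creep '[[0,0,0,0,0,0,-0.2],[0,0,0,0,0,0,-0.2]]'; python3 - <<'E'
from h import *
print(manip.get_state()['joint_positions'])
t=cam("top");s=cam("side")
a=blob(t,*YEL,(320,140,370,175));b=blob(s,*YEL,(275,165,310,200))
print(a[0],a[2],b[0],b[2],tri(t,a[0],s,b[0]))
P=np.array([.53,-.2533,.114]);R=target();z=R.as_matrix()[:,2]
go(P+.019*z,R)
cv2.imwrite("pics/a.png",np.hstack([cv2.resize(c["pixels"][60:260,x:x+200],(400,400)) for c,x in((t,260),(s,200))])[:,:,::-1])
E
```

```text
clock: 2.3
eef_pos: [0.5073, -0.2949, 0.177]
tool_rot: [-2.305, -1.468, -0.708]
force: [-0.3, -0.4, 0.7]
finger_gap: 0.613
grip_force: 0.0
clock: 2.5
eef_pos: [0.5068, -0.2977, 0.1793]
tool_rot: [-2.305, -1.468, -0.709]
force: [0.7, 0.0, 0.2]
finger_gap: 0.601
grip_force: 0.0
[ 1.00315737  0.55983369 -0.32541823  1.64810604 -0.43856795  1.16979055
  0.49007903]
[346.92307692 157.93406593] [342 153  11  11  91] [290.76767677 180.54545455] [286 175  10  12  99] [ 0.5298866  -0.25326446  0.11428691]
t 2.6 pos [ 0.507  -0.2995  0.1801] turn [ 0.002  0.003 -0.001] shift now [0.0056 0.0011 0.1027] shift in target axes [0.0053 0.0013 0.1027]
```

View pics/a.png

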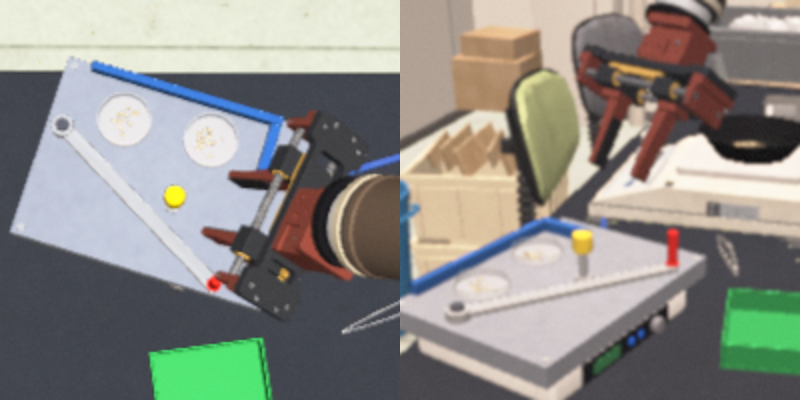

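The knob is unchanged at (347,158), the fingers are lined up with it from the right, and the gripper body clears the post. I'm going in.

```bash
python3 -m creep '[[0.005,0.001,0.03,0,0,0,-0.2],[0,0,0.03,0,0,0,-0.2],[0,0,0.025,0,0,0,-0.2],[0,0,0.015,0,0,0,-0.2],[0,0,0,0,0,0,-0.2]]' && python3 -m creep '[[0,0,0,0,0,0,-0.2],[0,0,0,0,0,0,-0.2]]'; python3 -c "
from h import *
P=np.array([.53,-.2533,.114]);R=target();z=R.as_matrix()[:,2]
go(P+.019*z,R)"
```

```text
clock: 3.1
eef_pos: [0.5331, -0.2431, 0.0985]
tool_rot: [-2.304, -1.467, -0.71]
force: [0.6, -0.5, -0.2]
finger_gap: 0.6
grip_force: 0.0
clock: 3.3
eef_pos: [0.5335, -0.245, 0.0999]
tool_rot: [-2.307, -1.468, -0.712]
force: [-0.1, -0.2, 0.1]
finger_gap: 0.6
grip_force: 0.0
t 3.3 pos [ 0.5335 -0.245   0.0999] turn [ 0.002  0.002 -0.001] shift now [0.0006 0.0003 0.0023] shift in target axes [0.0006 0.0003 0.0023]
```

Centred within 3 mm, so I'm closing and then lifting straight up.

```bash
python3 -m creep '[[0,0,0,0,0,0,1],[0,0,0,0,0,0,1],[0,0,0,0,0,0,1],[0,0,0,0,0,0,1],[0,0,0,0,0,0,1]]' 20; python3 -c "
from h import *
p=manip.get_state()['eef_pos'];go(p+np.array([0,0,.09]))"
```

```text
clock: 3.8
eef_pos: [0.5331, -0.243, 0.0986]
tool_rot: [-2.303, -1.468, -0.71]
force: [-0.5, -0.2, -0.3]
finger_gap: 0.255
grip_force: 20.0
t 3.8 pos [ 0.5331 -0.243   0.0986] turn [0. 0. 0.] shift now [ 0.0508 -0.0001 -0.0743] shift in target axes [ 0.0508 -0.0001 -0.0743]
```

```bash
python3 -m creep '[[0.006,0,-0.009,0,0,0,1],[0.008,0,-0.012,0,0,0,1],[0.012,0,-0.018,0,0,0,1],[0.016,0,-0.023,0,0,0,1],[0.016,0,-0.023,0,0,0,1]]' && python3 -m creep '[[0,0,0,0,0,0,1],[0,0,0,0,0,0,1]]'; python3 - <<'E'
from h import *
t=cam("top");s=cam("side")
b=blob(s,*YEL,(275,80,330,200));print(b[0],b[2])
st=manip.get_state();print(st["finger_gap"],st["grip_force"])
R=target();z=R.as_matrix()[:,2]
go(np.array([.323,-.300,.17])+.019*z,R)
cv2.imwrite("pics/b.png",np.hstack([cv2.resize(c["pixels"][60:260,x:x+200],(400,400)) for c,x in((t,260),(s,200))])[:,:,::-1])
E
```

```text
clock: 4.3
eef_pos: [0.5332, -0.2429, 0.2036]
tool_rot: [-2.303, -1.468, -0.711]
force: [0.9, -0.3, -0.5]
finger_gap: 0.257
grip_force: 20.0
clock: 4.5
eef_pos: [0.5334, -0.2433, 0.2027]
tool_rot: [-2.304, -1.47, -0.711]
force: [-0.3, -1.0, -1.4]
finger_gap: 0.252
grip_force: 20.0
[287.56179775 133.28089888] [284 128  10  13  89]
0.2472864428924531 19.999884782482695
t 4.6 pos [ 0.5327 -0.2429  0.2009] turn [-0.002  0.001 -0.001] shift now [-0.1335 -0.1659 -0.0342] shift in target axes [-0.1333 -0.1659 -0.0347]
```

View pics/b.png

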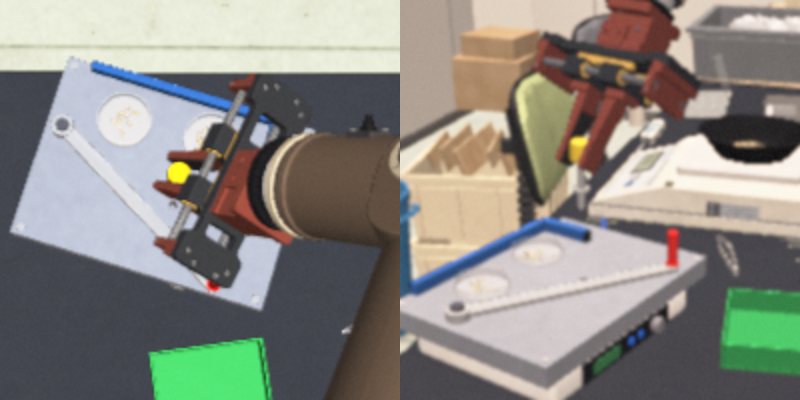

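The pin is out and held upright in the fingers, with its knob at side (288,133). The bar and dishes haven't moved. Next is the tray.

```bash
python3 -m creep '[[-0.021,-0.033,-0.015,0,0,0,1],[-0.021,-0.033,-0.015,0,0,0,1],[-0.021,-0.033,-0.015,0,0,0,1],[-0.021,-0.033,-0.015,0,0,0,1],[-0.021,-0.033,-0.014,0,0,0,1]]' && python3 -m creep '[[0,0,0,0,0,0,1],[0,0,0,0,0,0,1]]'; python3 - <<'E'
from h import *
R=target();z=R.as_matrix()[:,2]
print(manip.get_state()['joint_positions'])
go(np.array([.323,-.300,.073])+.019*z,R)
t=cam("top");s=cam("side")
cv2.imwrite("pics/c.png",np.hstack([cv2.resize(c["pixels"][y:y+200,x:x+200],(400,400)) for c,x,y in((t,270,130),(s,280,100))])[:,:,::-1])
E
```

```text
clock: 5.1
eef_pos: [0.3274, -0.2896, 0.2028]
tool_rot: [-2.302, -1.466, -0.71]
force: [-0.1, -0.2, -1.6]
finger_gap: 0.254
grip_force: 20.0
clock: 5.3
eef_pos: [0.3288, -0.2901, 0.203]
tool_rot: [-2.304, -1.464, -0.711]
force: [-0.7, 0.5, -0.8]
finger_gap: 0.253
grip_force: 20.0
[ 1.23731184  0.3636799  -0.28939748  1.89581027 -0.43653271  1.24455192
  0.7265705 ]
t 5.3 pos [ 0.3288 -0.2901  0.203 ] turn [-0.001  0.    -0.003] shift now [-0.0829 -0.0007  0.1199] shift in target axes [-0.0829 -0.0011  0.1199]
```

View pics/c.png

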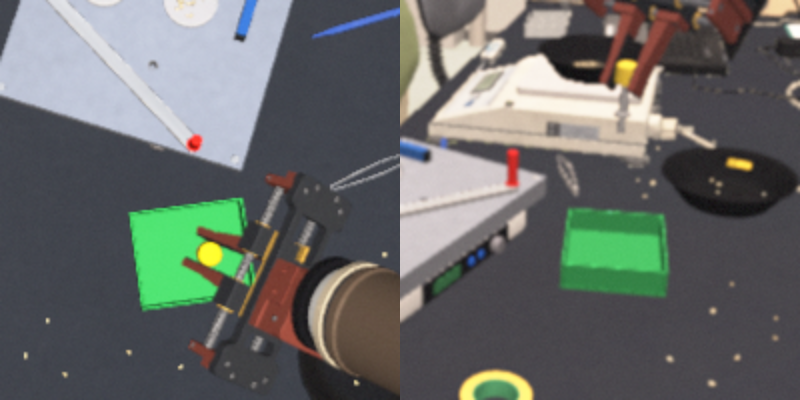

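The pin hangs over the tray, with its knob at about top (375,257), just right of the tray's centre. Lowering.

```bash
python3 -m creep '[[-0.022,0,0.032,0,0,0,1],[-0.022,0,0.032,0,0,0,1],[-0.02,0,0.029,0,0,0,1],[-0.012,0,0.018,0,0,0,1],[-0.006,0,0.009,0,0,0,1]]' && python3 -m creep '[[-0.001,0,0.002,0,0,0,1],[0,0,0,0,0,0,1],[0,0,0,0,0,0,1]]'; python3 -c "
from h import *
R=target();z=R.as_matrix()[:,2]
go(np.array([.323,-.300,.069])+.019*z,R)"
```

```text
clock: 5.9
eef_pos: [0.3299, -0.2881, 0.0563]
tool_rot: [-2.299, -1.467, -0.711]
force: [-0.7, -0.5, -0.2]
finger_gap: 0.254
grip_force: 20.0
clock: 6.2
eef_pos: [0.33, -0.29, 0.0569]
tool_rot: [-2.304, -1.469, -0.711]
force: [0.9, -0.1, -0.1]
finger_gap: 0.256
grip_force: 20.0
t 6.2 pos [ 0.33   -0.29    0.0569] turn [-0.     0.002  0.001] shift now [-0.0031 -0.0021  0.0022] shift in target axes [-0.0031 -0.0021  0.0022]
```

```bash
python3 -m creep '[[-0.002,0,0.002,0,0,0,1],[0,0,0,0,0,0,0.3],[0,0,0,0,0,0,0],[0,0,0,0,0,0,-0.3],[0,0,0,0,0,0,-0.3]]' && python3 -m creep '[[0,0,0,0,0,0,-0.3],[0,0,-0.02,0,0,0,-0.3],[0,0,-0.04,0,0,0,-0.3],[0,0,-0.04,0,0,0,-0.3],[0.03,0,-0.03,0,0,0,-0.3]]'; python3 - <<'E'
from h import *
t=cam("top");s=cam("side")
cv2.imwrite("pics/d.png",np.hstack([cv2.resize(c["pixels"][y:y+200,x:x+200],(400,400)) for c,x,y in((t,270,130),(s,280,100))])[:,:,::-1])
# push geometry
piv=np.array([.616,-.130]);post=np.array([.440,-.2962])
R=target();M=R.as_matrix();print(M.round(3).tolist());yaw=-.295
for th in(.525,.4,.25,.1,0):
    d=np.array([np.sin(yaw-th),-np.cos(yaw-th)]);print(th,(piv+.243*d).round(4))
go([.40,-.24,.22],R)
E
```

```text
clock: 6.7
eef_pos: [0.3292, -0.2901, 0.0533]
tool_rot: [-2.303, -1.468, -0.711]
force: [-0.5, 0.2, -1.2]
finger_gap: 0.578
grip_force: 0.0
clock: 7.2
eef_pos: [0.3068, -0.3372, 0.1777]
tool_rot: [-2.308, -1.462, -0.709]
force: [0.1, -0.8, -0.2]
finger_gap: 0.652
grip_force: 0.0
[[0.349, 0.906, 0.239], [0.748, -0.423, 0.512], [0.565, 0.0, -0.825]]
0.525 [ 0.4383 -0.2958]
0.4 [ 0.4604 -0.3166]
0.25 [ 0.49   -0.3378]
0.1 [ 0.5225 -0.3543]
0 [ 0.5454 -0.3625]
t 7.3 pos [ 0.3103 -0.3358  0.1817] turn [0.004 0.005 0.003] shift now [0.1246 0.041  0.0384] shift in target axes [0.1245 0.0408 0.0388]
```

View pics/d.png

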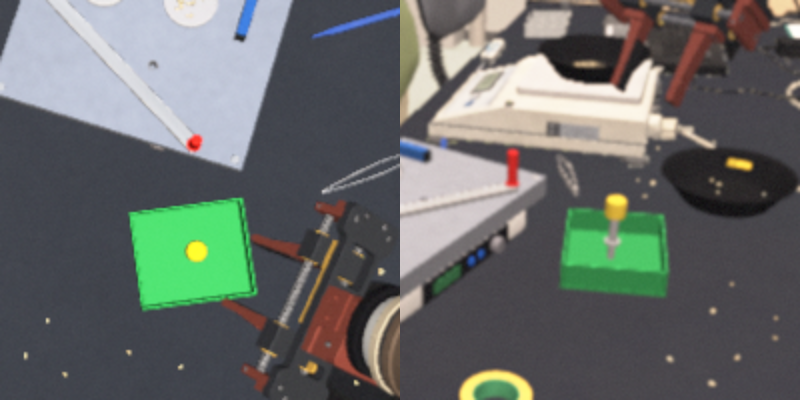

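The pin stands upright in the tray (knob at about top (368,256)), and the bar is still parked. I'll close the fingers and set them down behind the post.

```bash
python3 -m creep '[[0.027,0,0,0,0,0,1],[0.027,0.02,0.018,0,0,0,1],[0.027,0.02,0.018,0,0,0,1],[0,0.02,0.019,0,0,0,1],[0,0,0,0,0,0,1]]' && python3 -m creep '[[-0.016,0,0.023,0,0,0,1],[-0.016,0,0.023,0,0,0,1],[-0.012,0,0.018,0,0,0,1],[0,0,0,0,0,0,1],[0,0,0,0,0,0,1]]'; python3 - <<'E'
from h import *
t=cam("top");s=cam("side")
a=blob(t,*RED,(350,185,400,215));b=blob(s,*RED,(315,165,350,205));print(a[0],a[2],b[0],b[2])
st=manip.get_state();print(st['joint_positions'].round(2) if hasattr(st['joint_positions'],'round') else st['joint_positions'])
go([.4064,-.2725,.097],target())
cv2.imwrite("pics/e.png",np.hstack([cv2.resize(c["pixels"][y:y+160,x:x+160],(400,400)) for c,x,y in((t,290,110),(s,240,110))])[:,:,::-1])
E
```

```text
clock: 7.8
eef_pos: [0.4063, -0.268, 0.1763]
tool_rot: [-2.297, -1.471, -0.71]
force: [-0.6, -1.0, -0.6]
finger_gap: 0.231
grip_force: 0.0
clock: 8.3
eef_pos: [0.4038, -0.2709, 0.1001]
tool_rot: [-2.303, -1.466, -0.71]
force: [-0.1, 0.6, 0.6]
finger_gap: 0.005
grip_force: 0.0
[366.91891892 201.10810811] [364 198   7   7  37] [335.82278481 183.15189873] [334 175   5  18  79]
[ 1.12  0.55 -0.32  1.91 -0.46  1.    0.69]
t 8.4 pos [ 0.4045 -0.2714  0.101 ] turn [-0.     0.001  0.   ] shift now [-0.0024  0.0022  0.0032] shift in target axes [-0.0024  0.0022  0.0032]
```

View pics/e.png

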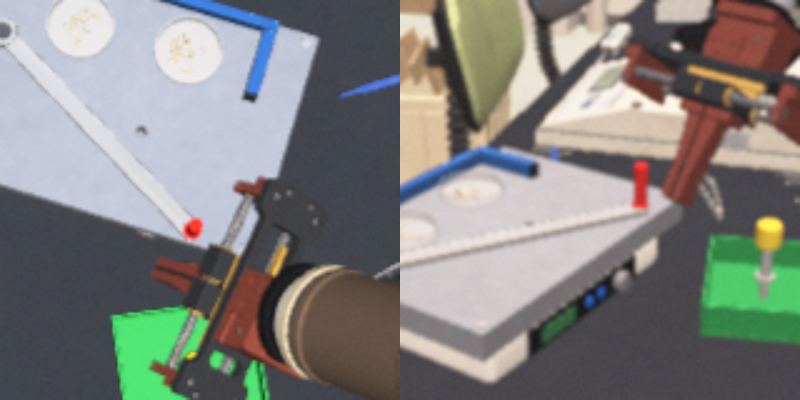

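The closed fingers sit just robot-side of the post, which is at top (367,201) and side (336,183), and the post hasn't moved. Starting the push.

```bash
python3 -m creep '[[-0.002,0.008,0.003,0,0,0,1],[0,0.008,0,0,0,0,1],[0,0.006,0,0,0,0,1],[-0.002,0.007,-0.0014,0,0,0,1],[-0.002,0.007,-0.0013,0,0,0,1]]'; python3 - <<'E'
from h import *
s=cam("side");b=blob(s,*RED,(300,150,360,205));P=onz(s,b[0],.101);t=cam("top");a=blob(t,*RED,(350,170,420,215));Q=onz(t,a[0],.12)
print(b[0],b[2],P,a[0],a[2],Q);
for X in(P,Q,tri(t,a[0],s,b[0])):
    v=X[:2]-[.616,-.130];print(np.hypot(*v),-.295-np.arctan2(v[0],-v[1]))
print(manip.get_state()["eef_pos"],manip.get_state()["force"])
E
```

```text
clock: 8.9
eef_pos: [0.4354, -0.2907, 0.0964]
tool_rot: [-2.303, -1.468, -0.71]
force: [-1.0, 0.1, 0.6]
finger_gap: 0.006
grip_force: 0.3
[333.81818182 181.45454545] [332 173   6  19  66] [ 0.44668388 -0.3048129   0.101     ] [400.63291139 208.2278481 ] [394 202  15  13  79] [ 0.42403949 -0.36456306  0.12      ]
0.24336700654299342 0.4744265046841602
0.3030984432184582 0.39084512594722104
0.293102227261243 0.3253222181257213
[ 0.43574454 -0.29111373  0.09621785] [ 0.55184987 -0.14077918 -0.58664499]
```

```bash
python3 -m creep '[[-0.002,0.009,-0.0014,0,0,0,1],[-0.002,0.009,-0.0014,0,0,0,1],[-0.0018,0.012,-0.0013,0,0,0,1],[-0.0018,0.012,-0.0013,0,0,0,1],[-0.0018,0.012,-0.0012,0,0,0,1]]'; python3 - <<'E'
from h import *
s=cam("side");b=blob(s,*RED,(290,140,360,205));P=onz(s,b[0],.101)
v=P[:2]-[.616,-.130];print(b[0],b[2],P,np.hypot(*v),-.295-np.arctan2(v[0],-v[1]))
e=manip.get_state()["eef_pos"];print(e,target().inv().apply(P-e),manip.get_state()["force"])
E
```

```text
clock: 9.5
eef_pos: [0.4797, -0.3243, 0.0963]
tool_rot: [-2.304, -1.467, -0.71]
force: [-0.5, 1.1, 0.6]
finger_gap: 0.006
grip_force: 0.3
[319.33333333 169.48148148] [318 166   5   9  27] [ 0.49775309 -0.36206163  0.101     ] 0.2604514028683597 0.176258053786239
[ 0.48139146 -0.32509634  0.09645938] [-0.01937954  0.03045089 -0.0187598 ] [ 0.65374341 -0.72754417  1.46425378]
```

```bash
python3 -m creep '[[-0.0003,0.012,-0.0003,0,0,0,1],[-0.0003,0.012,-0.0002,0,0,0,1],[-0.0003,0.011,-0.0002,0,0,0,1],[0.0006,0.008,0.0004,0,0,0,1],[0.0005,0.006,0.0004,0,0,0,1]]'; python3 - <<'E'
from h import *
s=cam("side");t=cam("top")
e=manip.get_state()["eef_pos"];v=e[:2]+[.011,-.0137]-[.616,-.130];print(e,np.hypot(*v),-.295-np.arctan2(v[0],-v[1]),manip.get_state()["force"])
cv2.imwrite("pics/f.png",np.hstack([cv2.resize(c["pixels"][y:y+160,x:x+160],(400,400)) for c,x,y in((t,290,80),(s,220,110))])[:,:,::-1])
E
```

```text
clock: 10.05
eef_pos: [0.5244, -0.3441, 0.0963]
tool_rot: [-2.303, -1.468, -0.711]
force: [-0.6, 0.8, -0.2]
finger_gap: 0.003
grip_force: 0.3
[ 0.52450161 -0.34382199  0.0963505 ] 0.24134258997231672 0.04506043731491621 [-0.38248578  0.22996185  0.01219714]
```

View pics/f.png

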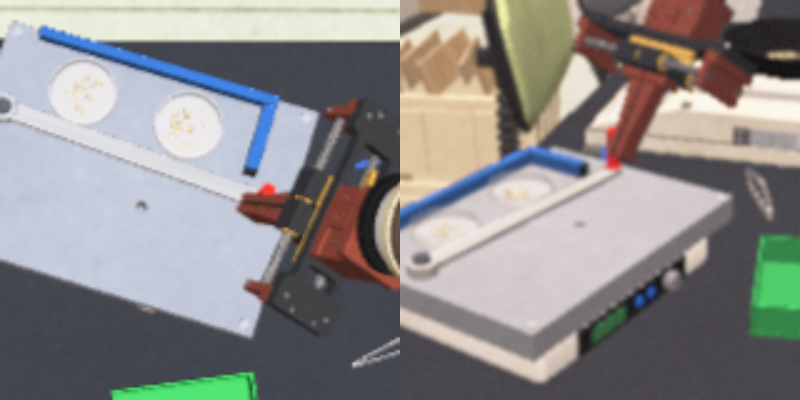

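The bar is nearly home, with a small gap left to the stop at top (390,148). The dishes are flat and in place. I'll ease it on until the stop pushes back.

```bash
python3 -m creep '[[0.0004,0.004,0.0003,0,0,0,1],[0.0003,0.003,0.0002,0,0,0,1],[0.0002,0.002,0.0001,0,0,0,1],[0,0.001,0,0,0,0,1]]';python3 -m creep '[[0.0001,0.001,0,0,0,0,1],[0.0001,0.001,0,0,0,0,1]]'
```

```text
clock: 10.55
eef_pos: [0.5331, -0.3473, 0.0963]
tool_rot: [-2.303, -1.468, -0.71]
force: [-0.1, 0.2, -0.2]
finger_gap: 0.004
grip_force: 0.3
clock: 10.75
eef_pos: [0.5349, -0.3479, 0.0965]
tool_rot: [-2.303, -1.467, -0.71]
force: [-0.5, 0.1, -0.1]
finger_gap: 0.008
grip_force: 0.3
```

```bash
python3 -m creep '[[0.0001,0.001,0,0,0,0,1],[0.0001,0.001,0,0,0,0,1],[0,0,0,0,0,0,1]]'
```

```text
clock: 11.05
eef_pos: [0.5363, -0.3484, 0.0965]
tool_rot: [-2.302, -1.467, -0.709]
force: [-3.0, 2.2, 0.8]
finger_gap: 0.004
grip_force: 1.9
```

Resistance is starting, so I'll continue in small steps to confirm a firm stop.

```bash
python3 -m creep '[[0.0001,0.001,0,0,0,0,1],[0,0.001,0,0,0,0,1],[0,0,0,0,0,0,1]]'
```

```text
clock: 11.35
eef_pos: [0.5365, -0.3485, 0.0964]
tool_rot: [-2.3, -1.466, -0.707]
force: [-10.8, 3.2, 4.4]
finger_gap: 0.004
grip_force: 5.3
```

```bash
python3 -m creep '[[0,0.001,0,0,0,0,1],[0,0.001,0,0,0,0,1],[0,0,0,0,0,0,1]]'; python3 - <<'E'
from h import *
s=cam("side");t=cam("top")
e=manip.get_state()["eef_pos"];v=e[:2]+[.011,-.0137]-[.616,-.130];print(e,-.295-np.arctan2(v[0],-v[1]))
E
```

```text
clock: 11.65
eef_pos: [0.5366, -0.3486, 0.0963]
tool_rot: [-2.297, -1.465, -0.704]
force: [-17.0, 4.4, 7.4]
finger_gap: 0.003
grip_force: 8.7
[ 0.53661524 -0.34855402  0.09636353] -0.00865233218278244
```

It's firmly on the stop: the position no longer changes while the force climbs to 17 N. Backing off.

```bash
python3 -m creep '[[0,-0.003,0,0,0,0,1],[0,-0.004,0,0,0,0,1],[0,-0.01,0,0,0,0,1],[0,-0.02,0,0,0,0,1],[0.01,-0.01,-0.02,0,0,0,1]]' && python3 -m creep '[[0.015,0,-0.04,0,0,0,1],[0.015,0,-0.04,0,0,0,1],[0,0,-0.04,0,0,0,1],[0,0,-0.04,0,0,0,1],[0,0,0,0,0,0,1]]'; python3 - <<'E'
from h import *
s=cam("side");t=cam("top")
b=blob(s,*RED,(290,140,360,205));P=onz(s,b[0],.101)
v=P[:2]-[.616,-.130];print(b[0],b[2],P,np.hypot(*v),-.295-np.arctan2(v[0],-v[1]))
cv2.imwrite("pics/g.png",np.hstack([cv2.resize(c["pixels"][y:y+200,x:x+200],(400,400)) for c,x,y in((t,250,80),(s,210,110))])[:,:,::-1])
E
```

```text
clock: 12.25
eef_pos: [0.4942, -0.3314, 0.1166]
tool_rot: [-2.301, -1.464, -0.708]
force: [0.5, 0.9, 0.4]
finger_gap: 0.007
grip_force: 0.0
clock: 12.75
eef_pos: [0.4687, -0.3973, 0.2724]
tool_rot: [-2.313, -1.47, -0.713]
force: [-0.3, 0.3, -0.4]
finger_gap: 0.006
grip_force: 0.0
[300.578125 167.921875] [299 160   5  16  64] [ 0.54343767 -0.35815269  0.101     ] 0.23941374980901298 0.012926577580053167
```

View pics/g.png

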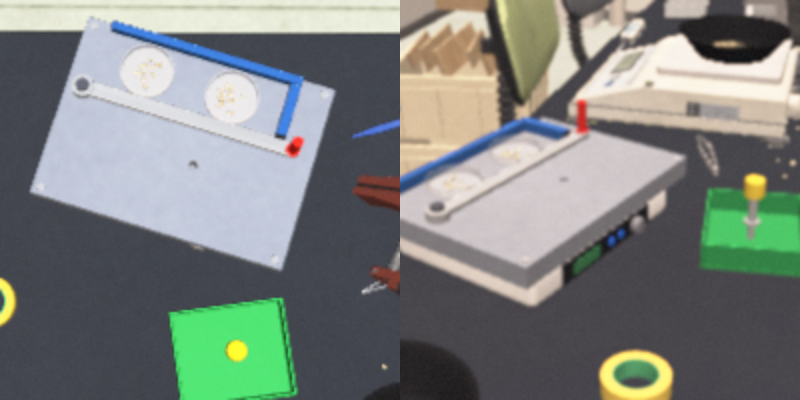

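The bar is on the pad at top (392,149), both dishes lie flat between the bar and the fence, and the pin stands in the tray. The arm is clear of everything.

```bash
python3 -c "
from workcell import manip
print(manip.close_job())"
```

```text
the job is handed in; nothing more can be done
None
```

I handed the job in at about 13 s of the 45 s allowed. The pin is standing in the green tray, the bar is home on its stop, and both dishes are shut in flat. The hand-in call returned no verdict, so this rests on the last camera check.

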